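# Pack the food sample case

### The arm

A 6-joint arm with a two-finger parallel gripper is mounted at the origin on the work surface. World frame = base frame: x ahead of the robot, y to its left, z up, the work surface at z = 0. Lengths are in m, angles in rad, forces in N, time in s.
With the tool pointing down it reaches from about 0.3 to 0.85 m from the base axis. Payload 5.4 kg.
Tool frame: the origin (TCP) lies at the centre of the arm's flange, where the gripper is bolted on; the fingertips stand 173 mm ahead of it and the grasp point (between the pads) lies 155 mm ahead of it; z points along the fingers, y is the line along which they close (so a half turn about z gives the same grasp; the last joint's range is limited). The gripper opens to 85 mm and grips with 20 to 120 N. Pads are 22 mm wide; open, the fingers measure 114 mm over their backs; the gripper's body (76 mm by 85 mm) begins 54 mm behind the grasp point. The pads swing forward as they close: fully open they stand 13 mm farther back than shut.
Start: joints at [1.031, 0.158, 1.597, -0, 1.386, -0.21], TCP at [0.186, 0.544, 0.405] pointing down, gripper open.
Joint ranges: [-2.91, 2.91], [-0.94, 2.29], [0.18, 2.7], [-1.29, 4.43], [0.17, 2.64], [-3, 3]. Speed limits (rad/s): [2.57, 2.57, 3.14, 3.14, 3.14, 3.14].

### API

Orientations are given as a rotation vector (axis times angle).
In Python, from cell import bot, imaging, order gives the robot as it stands.
- The arm moves only by the shell command python3 -m handwheel 'ROWS' [FORCE]. ROWS is text: rows parted by semicolons, each of 7 numbers parted by spaces: the turn, a rotation vector about the tool's x, y, z in degrees, then the shift along the tool's x, y, z in mm, then the closure in counts, from 0 (fully open) to 255 (shut). In form: ax ay az x y z fingers; .... A call has 1 to 20 rows; each row shifts and turns the commanded pose from where the row before left it, along the tool's axes as they then stand; what a row does not reach is not made up. A row lasts 1/8 s, in which the tool goes at most 62.5 mm and 10.7 degrees, less where a joint would pass 70% of its speed; a pose out of reach is approached as far as the arm can. A call with a gripper value outside its range is refused whole. The fingers move at their own pace and stop on an object; FORCE is the grip in N (left out, the last holds). Time passes only in rows, so rows that do not move let the fingers close. It gives the time, the measured TCP pose, the force, the opening and the grip force at its end, in the units of the state.
- bot.state(): the state, without advancing time (a new reading comes with each control period).
- imaging.snapshot(name): name is "scene" or "top"; returns a dict with "img" (420x560x3 uint8, red, green, blue), "z_map" (420x560 float32, m along the optical axis (not along the pixel's ray), 0 where there is no reading), "fov_y" (degrees; the focal length in pixels is half the picture's height over the tangent of half this angle, whatever the lens; pixels are square), "cx", "cy" (the principal point, pixels), "rvec" (rotation vector, rad) and "tvec" (3), from world to camera coordinates, as OpenCV has them. Camera axes: x right, y down, z forward; pixel columns grow to the right and rows downward; lengths in m; the calibration is good to about 2 mm. A picture is of the moment at which its call begins.
- order.finish_job(): hands the job in; it is judged then, once.
Trained networks look in a picture, given as the dict that the camera call returned (one of the last four; its "shot" number tells which), for a name from the list of things; names that differ only in an ending like _2 or _b are one class to them, and where a whole thing is asked for, a point or a joint stands for the part that bears it (a point fixed in the world has none). Each returns a list of dicts, best first, with "p" (0 to 1); they miss things now and then, are a little off and sometimes report something else, mostly with a low value. They report only what shows in the picture. A call takes as long as a camera call. They do not tell look-alikes from the thing itself.
- imaging.trace(picture, thing): "mask" (420x560 bool, what is visible of it) and "position" ([column, row] in pixels, amid what is visible of it).
The state is a dict: "time": time; "qpos": joint angles; "dq": joint speeds; "joint_torque": joint torques, N m; "eef_pos": TCP position; "orientation": TCP orientation; "force": force on the tool from outside, world axes, zero at the start; "ft_torque": the same for the moment, N m; "finger_gap": finger opening in m; "gripper_force": force on a finger pad.
Only numpy, scipy, OpenCV 4.12 (cv2) and the standard library are available. Lean on these libraries where they do the work, as an engineer would, in place of code of your own. Each camera call takes 0.05 s, during which the arm holds its last target. There are 200 camera calls.

### The job

Pack the four blue and red sample pots into the case so that fish and meat stay apart: the blue pots go in the bay with the blue floor and the red pots in the bay with the red floor, in each bay the large pot first, flat on the floor, and then the small pot of the same colour centred on top of it. Keep the pots upright throughout, leave the yellow pot where it is, and when all four are in, close the lid fully.

Things in the scene. Friction and masses are not known exactly. Their poses are not given: they have to be found in the camera images.
- blue_large: large closed round sample pot, flat top and bottom: white body, blue screw lid covering the top 12 mm; diameter 56 mm, height 28 mm, 40 to 140 g; loose, standing upright on the table at the start. Origin: centre of its underside, z up its axis.
- blue_small: small closed round sample pot, flat top and bottom: white body, blue screw lid covering the top 12 mm; diameter 40 mm, height 28 mm, 40 to 140 g; loose, standing upright on the table at the start. Origin: centre of its underside, z up its axis.
- red_large: large closed round sample pot, flat top and bottom: white body, red screw lid covering the top 12 mm; diameter 56 mm, height 28 mm, 40 to 140 g; loose, standing upright on the table at the start. Origin: centre of its underside, z up its axis.
- red_small: small closed round sample pot, flat top and bottom: white body, red screw lid covering the top 12 mm; diameter 40 mm, height 28 mm, 40 to 140 g; loose, standing upright on the table at the start. Origin: centre of its underside, z up its axis.
- yellow_large: large closed round sample pot like the others (diameter 56 mm, height 28 mm) but with a yellow lid; not part of the job. Origin: centre of its underside.
- case: grey open-topped plastic sample case, fixed: outside 172 mm (its x) by 209 mm (its y) by 72 mm high, walls and floor 6 mm. A 6 mm wall along its x axis, 10 mm lower than the rim, makes two bays, each 160 mm (x) by 95 mm (y) inside, 66 mm deep, centred 51 mm to either side (y) of the middle. The lid is hinged on the +x wall, the one away from the robot. Origin: centre of its underside, z up.
- blue_mat: blue floor mat, 158 by 93 by 2 mm, fixed, covering the floor of one bay of the case (either one). Origin: centre of its underside; its top is 8 mm above the table; axes parallel to the case's.
- red_mat: red floor mat, the same size, fixed in the other bay of the case. Origin: centre of its underside; its top is 8 mm above the table.
- lid (a joint): angle of the case's lid, rad: 0 = closed, flat on the rim; starts open at 1.62 to 1.8 (leaning a little away from the robot; 1.8 is the stop). Hinge axis parallel to case y, at case x = +86 mm, z = 72 mm. The hinge is stiff: the lid stays at any angle and takes 1 to 2 N at its free edge to move, so it must be pushed all the way down.
- lid_edge (a point): middle of the lid's free edge, on its outer face. The lid is a flat white board 172 mm (hinge to free edge) by 209 mm by 7 mm with a thin grey panel outside; a black lip 50 mm wide sticks out 14 mm past the free edge. The outer face looks away from the robot while open, and up when closed (then 80 mm above the table).
There are look-alikes about, which are no part of the job. Leave any pink or turquoise look-alike of the blue_large alone. Leave any pink look-alike of the red_large alone.

How it is judged:
By the outcome, as a careful person would: the job done as asked, in the order asked, and still so for the second after the job is handed in, with the robot touching nothing.
It also fails if it takes over 144 s, if anything falls off the work surface, if the arm or the gripper's body presses on something with over 40 N, if the wrist force passes 120 N, or if a joint passes its speed limit or range.

## Working session

There is one attempt and no reset: what is moved stays moved. The work goes in short steps, Python scripts to look and compute and a shell command to move; the robot and the scene stay as the last step left them, time stands still between calls to the robot, and variables do not carry over. Pictures are saved under pics/ and viewed, at most 14 in all, crops included, and the job is handed in when it is done.

```bash
mkdir -p pics; cat > h.py <<'E'
import numpy as np, cv2
from cell import bot, imaging, order
def pts(s):
    z=s["z_map"]; H,W=z.shape; f=H/2/np.tan(np.radians(s["fov_y"])/2)
    v,u=np.mgrid[:H,:W]
    P=np.stack([(u-s["cx"])/f*z,(v-s["cy"])/f*z,z],-1)
    R,_=cv2.Rodrigues(np.array(s["rvec"],float))
    return (P-np.array(s["tvec"]).ravel())@R
def save(s,n): cv2.imwrite("pics/"+n,s["img"][:,:,::-1])
E
python3 - <<'E'
from h import *
for n in("scene","top"):
    s=imaging.snapshot(n); save(s,n+"0.png"); P=pts(s); ok=s["z_map"]>0
    print(n,s["tvec"],s["rvec"],s["fov_y"])
    for t in("blue_large","blue_small","red_large","red_small","yellow_large","case","blue_mat","red_mat","lid"):
        for d in imaging.trace(s,t)[:4]:
            if d["p"]<.2: continue
            m=d["mask"]&ok; q=P[m]
            if len(q)<5: continue
            zt=np.percentile(q[:,2],90); top=q[q[:,2]>zt-.006]; 
            c,r=cv2.minEnclosingCircle(top[:,:2].astype(np.float32))
            print(t,round(d["p"],2),np.round(d["position"]),"ztop",zt.round(3),"med",np.median(top,0).round(3),"circ",np.round(c,3),round(r,3),s["img"][d["mask"]].mean(0).round())
print(bot.state())
E
```

```text
scene [-0.25872291 -0.30520782  1.32191075] [ 2.27887661  1.24760116 -0.38289567] 50.89567119237723
blue_large 0.82 [385. 177.] ztop 0.031 med [0.513 0.288 0.029] circ [0.542 0.235] 0.091 [17. 95. 87.]
blue_large 0.71 [338. 123.] ztop 0.031 med [0.281 0.309 0.029] circ [0.28  0.311] 0.027 [91. 43. 52.]
blue_large 0.63 [360. 144.] ztop 0.031 med [0.379 0.299 0.029] circ [0.376 0.299] 0.03 [ 34.  59. 104.]
blue_small 0.59 [162. 246.] ztop 0.031 med [ 0.398 -0.286  0.029] circ [ 0.397 -0.286] 0.02 [ 39.  67. 116.]
red_large 0.93 [222. 379.] ztop 0.03 med [ 0.734 -0.301  0.029] circ [ 0.733 -0.301] 0.028 [156.  98. 112.]
red_large 0.68 [211. 332.] ztop 0.03 med [ 0.637 -0.285  0.029] circ [ 0.636 -0.286] 0.029 [150.  44.  36.]
red_small 0.84 [407. 204.] ztop 0.03 med [0.61  0.272 0.029] circ [0.61  0.273] 0.02 [130.  26.  19.]
yellow_large 0.55 [141. 310.] ztop 0.031 med [ 0.514 -0.383  0.029] circ [ 0.514 -0.383] 0.028 [143. 136.  16.]
case 0.64 [308. 210.] ztop 0.222 med [0.606 0.045 0.239] circ [0.603 0.056] 0.103 [51. 48. 46.]
blue_mat 0.84 [307. 194.] ztop 0.011 med [0.442 0.097 0.0
[... 1998 characters left out ...]
 0.103 [98. 92. 83.]
{'time': 1.0, 'qpos': array([ 1.03093487e+00,  1.58379109e-01,  1.59701000e+00,  3.10296923e-05,
        1.38615055e+00, -2.10092882e-01]), 'dq': array([-0.00016168,  0.00043876,  0.00048038,  0.00186591, -0.00138322,
        0.00026495]), 'joint_torque': array([ 2.41273956e-03, -3.95987964e+01, -3.31724882e+01,  1.33803387e-04,
        1.70312401e-04,  2.35128056e-05]), 'eef_pos': array([0.18620438, 0.54400208, 0.40470588]), 'orientation': array([-5.15662677e-01, -3.09897402e+00, -9.50011518e-05]), 'force': array([ 0.65765109, -0.54665827,  0.61728728]), 'ft_torque': array([-0.00087391,  0.05495904,  0.08703627]), 'gripper_force': 0.0, 'finger_gap': 0.08549327504697564}
```

View images.

```bash
python3 - <<'E'
from h import *
s=imaging.snapshot("top"); save(s,"t1.png"); P=pts(s); ok=s["z_map"]>0
x,y,z=P[...,0],P[...,1],P[...,2]
reg=ok&(x>.3)&(x<.68)&(y>-.12)&(y<.2)
rim=reg&(z>.067)&(z<.08)
pr=cv2.minAreaRect(P[rim][:,:2].astype(np.float32)); print("rim",pr,rim.sum())
for t in("blue_mat","red_mat"):
    m=imaging.trace(s,t)[0]["mask"]&ok&(z<.014); print(t,cv2.minAreaRect(P[m][:,:2].astype(np.float32)))
lid=reg&(z>.09)&(x>.5)
q=P[lid]; c=q.mean(0); print("lid n",np.linalg.svd(q-c,full_matrices=False)[2][2],c,q.min(0),q.max(0))
S=imaging.snapshot("scene");Q=pts(S); X,Y,Z=Q[...,0],Q[...,1],Q[...,2]
l=(S["z_map"]>0)&(X>.5)&(X<.7)&(Y>-.1)&(Y<.2)&(Z>.1)
q=Q[l]; c=np.median(q,0); print("lid scene n",np.linalg.svd(q-c,full_matrices=False)[2][2],c,q.min(0),q.max(0))
R,_=cv2.Rodrigues(bot.state()["orientation"]); print(R)
E
```

```text
rim ((0.44459694623947144, 0.036757245659828186), (0.260324627161026, 0.2105867862701416), 8.05226993560791) 973
blue_mat ((0.4800649881362915, 0.0936276912689209), (0.156542107462883, 0.09229619055986404), 7.449796676635742)Traceback (most recent call last):
  File "<stdin>", line 8, in <module>
IndexError: list index out of range
```

View pics/scene0.png

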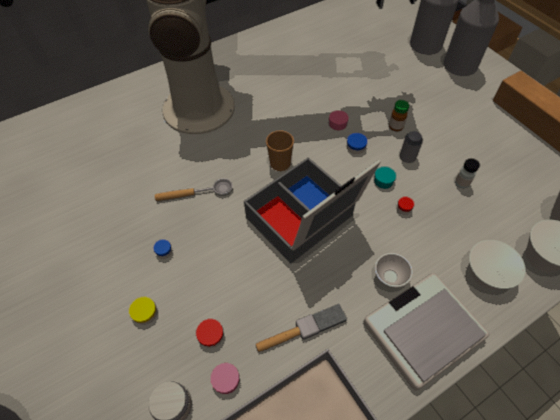

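View pics/top0.png

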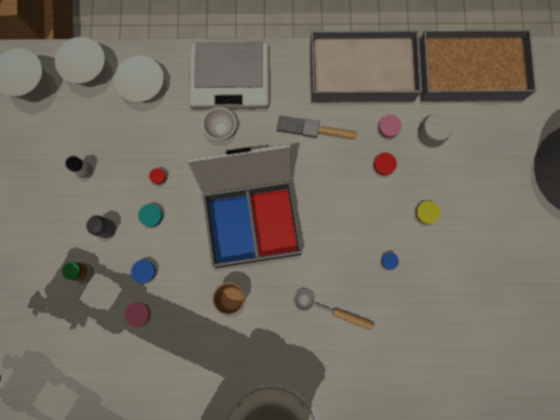

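The scene view shows the case at about (300,205), with the lid open on its far side. In the top view the blue bay is at (234,228), the red bay at (275,221), blue_large at (143,271), blue_small at (390,261), red_large at (385,163) and red_small at (157,176).

```bash
cat >> h.py <<'E'
# case frame pose (refined below)
YAW=np.radians(8.2); C0=np.array([.487,.042])
def delta(x,y,z):
    "tool-frame mm from measured pose to world TCP, and turn (deg) to upright at case yaw"
    st=bot.state(); R,_=cv2.Rodrigues(st["orientation"])
    c,s=np.cos(YAW),np.sin(YAW); G=np.array([[-s,c,0],[c,s,0],[0,0,-1.]]).T
    print("G-frame shift",(G.T@(np.array([x,y,z])-st["eef_pos"])*1e3).round(1),"turn(tool)",np.degrees(cv2.Rodrigues(R.T@G)[0].ravel()).round(2),"at",st["eef_pos"].round(4),"t",st["time"],"gap",st["finger_gap"],"F",st["force"].round(1))
def case(x,y): 
    c,s=np.cos(YAW),np.sin(YAW); return C0+[c*x-s*y,s*x+c*y]
E
python3 - <<'E'
from h import *
s=imaging.snapshot("top"); P=pts(s); ok=s["z_map"]>0
x,y,z=P[...,0],P[...,1],P[...,2]
reg=ok&(x>.35)&(x<.62)&(y>-.12)&(y<.2)
hsv=cv2.cvtColor(s["img"],cv2.COLOR_RGB2HSV)
for n,hm in(("blue",(abs(hsv[...,0].astype(int)-110)<15)),("red",(hsv[...,0]<8)|(hsv[...,0]>172))):
    m=reg&hm&(hsv[...,1]>120)&(z<.014); print(n,cv2.minAreaRect(P[m][:,:2].astype(np.float32)))
S=imaging.snapshot("scene");Q=pts(S); X,Y,Z=Q[...,0],Q[...,1],Q[...,2]
l=(S["z_map"]>0)&(X>.5)&(X<.7)&(Y>-.1)&(Y<.2)&(Z>.1)
q=Q[l]; c=np.median(q,0); print("lid scene n",np.linalg.svd(q-c,full_matrices=False)[2][2],c,q.min(0),q.max(0))
cup=(ok&(x>.25)&(x<.36)&(y>.04)&(y<.14)&(z>.03)); print("cup",P[cup].min(0),P[cup].max(0))
delta(.378,.3015,.30)
E
```

```text
blue ((0.4806007742881775, 0.09402943402528763), (0.15386143326759338, 0.0920991525053978), 8.141932487487793)
red ((0.49578219652175903, -0.008217498660087585), (0.15513402223587036, 0.09475715458393097), 8.491742134094238)
lid scene n [ 0.97880152  0.1369002  -0.1523349 ] [0.59845883 0.04330013 0.1956996 ] [ 0.56746058 -0.04970407  0.10006704] [0.62071182 0.16146463 0.2578278 ]
cup [0.27963015 0.05716709 0.03020557] [0.34748027 0.12815936 0.0946736 ]
G-frame shift [-267.4  155.2  104.7] turn(tool) [-0.   0.  62.9] at [0.1862 0.544  0.4047] t 1.25 gap 0.085007877702893 F [ 0.5  0.6 -0.1]
```

```bash
python3 -m handwheel '0 0 10.48 0 0 0 0;0 0 10.48 0 0 0 0;0 0 10.48 0 0 0 0;0 0 10.48 0 0 0 0;0 0 10.49 0 0 0 0;0 0 10.49 0 0 0 0;0 0 0 -53.5 31 0 0;0 0 0 -53.5 31 0 0;0 0 0 -53.5 31 0 0;0 0 0 -53.5 31 0 0;0 0 0 -53.4 31.2 0 0;0 0 0 0 0 50 0;0 0 0 0 0 54 0;0 0 0 0 0 0 0' 40; sed -i 's/C0=.*/C0=np.array([.488,.043])/' h.py; python3 - <<'E'
from h import *
s=imaging.snapshot("top"); save(s,"t2.png")
delta(.378,.3015,.19)
E
```

```text
time: 3.0
eef_pos: [0.3762, 0.3004, 0.2969]
orientation: [-2.055, -2.371, 0.014]
force: [-1.0, 0.4, 0.6]
finger_gap: 0.0854
gripper_force: 0.0
G-frame shift [  0.2   0.5 110. ] turn(tool) [-0.19  0.06  0.  ] at [0.3775 0.3013 0.3   ] t 3.05 gap 0.08539459657944187 F [ 0.2 -0.5  1.7]
```

```bash
python3 -m handwheel '0 0 0 0 0.5 50 0;0 0 0 0 0 50 0;0 0 0 0 0 24 0;0 0 0 0 0 0 0;0 0 0 0 0 0 255;0 0 0 0 0 0 255;0 0 0 0 0 0 255;0 0 0 0 0 0 255;0 0 0 0 0 0 255;0 0 0 0 0 0 255' 40; python3 - <<'E'
from h import *
s=imaging.snapshot("scene"); cv2.imwrite("pics/s3.png",cv2.resize(s["img"][60:220,270:480,::-1],None,fx=3,fy=3))
delta(*case(-.01,.051),.30)
E
```

```text
time: 4.3
eef_pos: [0.3799, 0.3023, 0.1794]
orientation: [2.055, 2.373, 0.007]
force: [-1.7, -0.5, 7.4]
finger_gap: 0.0545
gripper_force: 41.1
G-frame shift [-221.1   60.1 -120.6] turn(tool) [ 0.25 -0.08  0.01] at [0.3798 0.3023 0.1794] t 4.35 gap 0.054526336676550144 F [-1.5 -0.7  8.2]
```

View pics/s3.png

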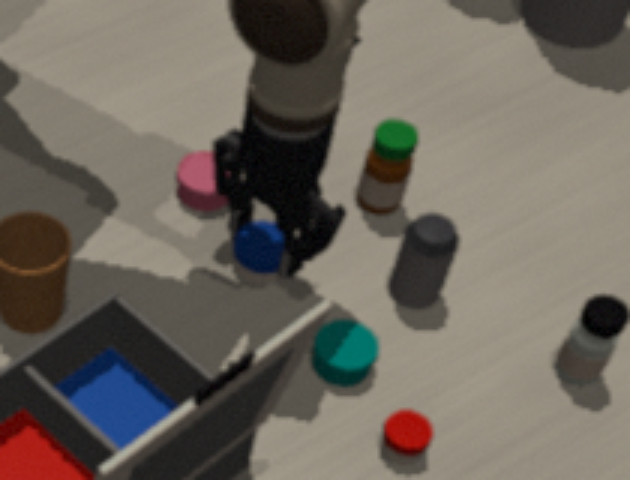

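Blue_large, at (262,245) in the crop, is gripped between the fingers, and nothing else has been disturbed. The upward force shows the fingertips were brushing the table, so I'll grip higher next time.

```bash
python3 -m handwheel '0 0 0 0 0 -42 255;0 0 0 0 0 -42 255;0 0 0 0 0 -40 255;0 0 0 -40 0 0 255;0 0 0 -60 20 0 255;0 0 0 -60 20 0 255;0 0 0 -41 15 0 255;0 0 0 -20 5 0 255;0 0 0 0 0 0 255;0 0 0 0 0 0 255;0 0 0 0 0 0 255'; python3 - <<'E'
from h import *
delta(*case(-.01,.051),.192)
s=imaging.snapshot("top"); cv2.imwrite("pics/t4.png",cv2.resize(s["img"][120:320,130:340,::-1],None,fx=3,fy=2.9))
E
```

```text
time: 5.72
eef_pos: [0.4684, 0.0936, 0.3009]
orientation: [-2.055, -2.376, -0.0]
force: [-0.1, -0.3, -1.0]
finger_gap: 0.0548
gripper_force: 43.6
G-frame shift [ -1.9   2.2 108.9] turn(tool) [ 0.01 -0.01  0.08] at [0.4684 0.0936 0.3009] t 5.725 gap 0.05478555552516274 F [-0.1 -0.3 -1. ]
```

View pics/t4.png

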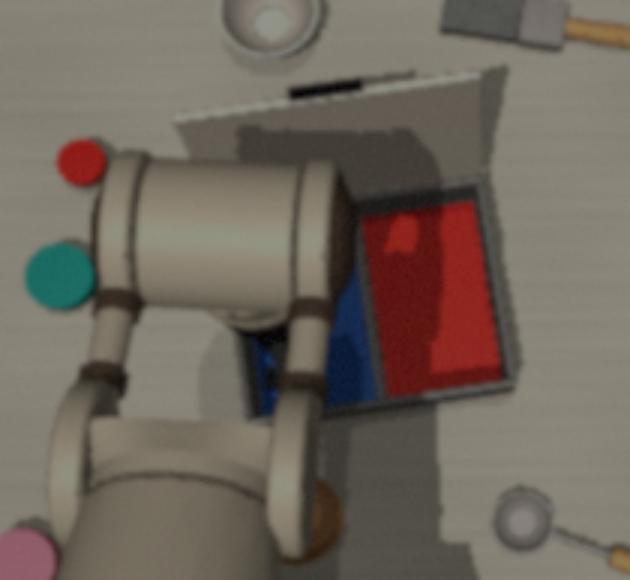

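The top view shows the wrist over the blue bay (around (240,260)), well clear of the lid at row 100. The mats are visible and nothing is in the way of lowering.

```bash
python3 -m handwheel '0 0 0 -1.9 2.2 45 255;0 0 0 0 0 45 255;0 0 0 0 0 12 255;0 0 0 0 0 6 255;0 0 0 0 0 0 255;0 0 0 0 0 4 255;0 0 0 0 0 2 255;0 0 0 0 0 0 255'; python3 -c "
from h import *
delta(*case(-.01,.051),.192)"
```

```text
time: 6.78
eef_pos: [0.4716, 0.0911, 0.1875]
orientation: [2.056, 2.374, 0.001]
force: [-1.3, 0.1, 4.6]
finger_gap: 0.0543
gripper_force: 43.8
G-frame shift [ 1.1 -0.7 -4.5] turn(tool) [0.07 0.02 0.  ] at [0.4716 0.0911 0.1875] t 6.775 gap 0.054336211947972037 F [-1.3  0.1  4.6]
```

```bash
python3 -m handwheel '0 0 0 0 0 0 60;0 0 0 0 0 0 60;0 0 0 0 0 0 20;0 0 0 0 0 0 20;0 0 0 0 0 -20 20;0 0 0 0 0 -50 0;0 0 0 0 0 -45 0;0 0 0 -20 0 0 0;0 0 0 -60 -10 0 0;0 0 0 -60 -20 0 0;0 0 0 -60 -20 0 0;0 0 0 -60 -20 0 0;0 0 0 -60 -20 0 0;0 0 0 -40 -20 0 0;0 0 0 -20 0 0 0;0 0 0 0 0 0 0'; python3 - <<'E'
from h import *
s=imaging.snapshot("top"); P=pts(s); cv2.imwrite("pics/t5.png",cv2.resize(s["img"][120:320,180:420,::-1],None,fx=3,fy=3))
hsv=cv2.cvtColor(s["img"],cv2.COLOR_RGB2HSV)
m=(abs(hsv[...,0].astype(int)-110)<15)&(hsv[...,1]>100)&(P[...,2]>.026)&(P[...,2]<.05)
for nm,r in(("small",(P[...,1]<-.2)),("large",(P[...,1]>0)&(P[...,0]>.4)&(P[...,1]<.2))):
    q=P[m&r]; print(nm,len(q), cv2.minEnclosingCircle(q[:,:2].astype(np.float32)) if len(q)>3 else 0, np.median(q,0) if len(q) else 0)
delta(.398,-.285,.19)
E
```

```text
time: 8.78
eef_pos: [0.4174, -0.2983, 0.3017]
orientation: [2.058, 2.373, 0.001]
force: [1.2, 0.4, -0.5]
finger_gap: 0.0855
gripper_force: 0.0
small 0 0 0
large 439 ((0.4726320803165436, 0.091315858066082), 0.028163712471723557) [0.47262729 0.09050306 0.03634315]
G-frame shift [ 14.8 -17.5 111.5] turn(tool) [-0.   -0.06  0.01] at [ 0.4175 -0.2972  0.3015] t 8.825 gap 0.08513407953725755 F [-0.2 -0.6 -0.1]
```

View pics/t5.png

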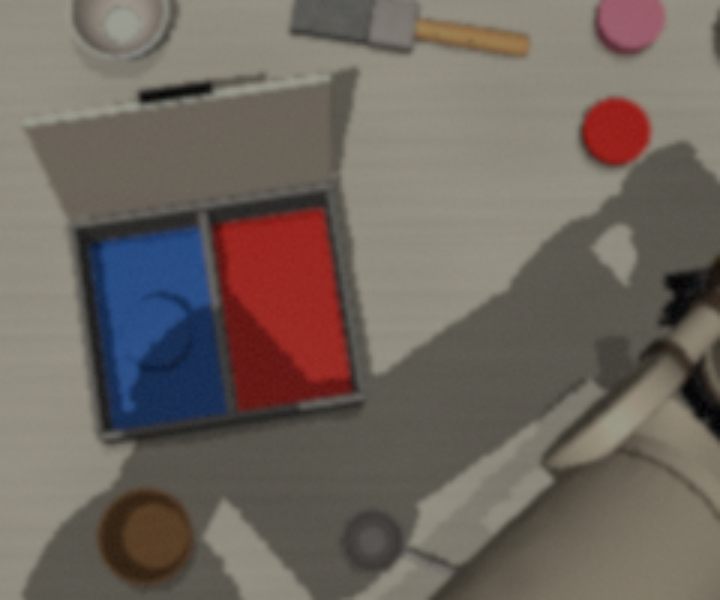

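Blue_large sits flat in the blue bay, at (155,330) in the crop, and its measured top is at 0.036 m as expected. Next is blue_small.

```bash
python3 -m handwheel '0 0 0 14.8 -17.5 0 0;0 0 0 0 0 50 0;0 0 0 0 0 50 0;0 0 0 0 0 13.5 0;0 0 0 0 0 0 0;0 0 0 0 0 0 255;0 0 0 0 0 0 255;0 0 0 0 0 0 255;0 0 0 0 0 0 255;0 0 0 0 0 0 255;0 0 0 0 0 0 255;0 0 0 0 0 0 255'; python3 -c "
from h import *
delta(.4726,.0907,.32)"
```

```text
time: 10.32
eef_pos: [0.3982, -0.2863, 0.1898]
orientation: [2.055, 2.373, -0.0]
force: [-1.3, 1.1, 6.6]
finger_gap: 0.0382
gripper_force: 39.4
G-frame shift [ 362.5  127.4 -130.2] turn(tool) [ 0.08  0.12 -0.  ] at [ 0.3982 -0.2863  0.1898] t 10.325 gap 0.03823145688994202 F [-1.3  1.1  6.6]
```

```bash
python3 -m handwheel '0 0 0 0 0 -40 255;0 0 0 0 0 -50 255;0 0 0 0 0 -42 255;0 0 0 30 10 0 255;0 0 0 55 20 0 255;0 0 0 60 20 0 255;0 0 0 60 20 0 255;0 0 0 60 20 0 255;0 0 0 55 20 0 255;0 0 0 30 15 0 255;0 0 0 12 2 0 255;0 0 0 0 0 0 255;0 0 0 0 0 0 255'; python3 - <<'E'
from h import *
s=imaging.snapshot("scene"); cv2.imwrite("pics/s6.png",cv2.resize(s["img"][100:260,220:420,::-1],None,fx=3.5,fy=3.5))
delta(.4726,.0907,.228)
E
```

```text
time: 11.95
eef_pos: [0.4712, 0.0876, 0.3202]
orientation: [2.058, 2.373, -0.001]
force: [-0.0, 0.4, -0.5]
finger_gap: 0.0383
gripper_force: 40.6
G-frame shift [ 2.9  1.8 92.2] turn(tool) [-0.01  0.02 -0.09] at [0.4712 0.0875 0.3202] t 12.0 gap 0.037952137481875654 F [ 0.1 -0.  -0.2]
```

View pics/s6.png

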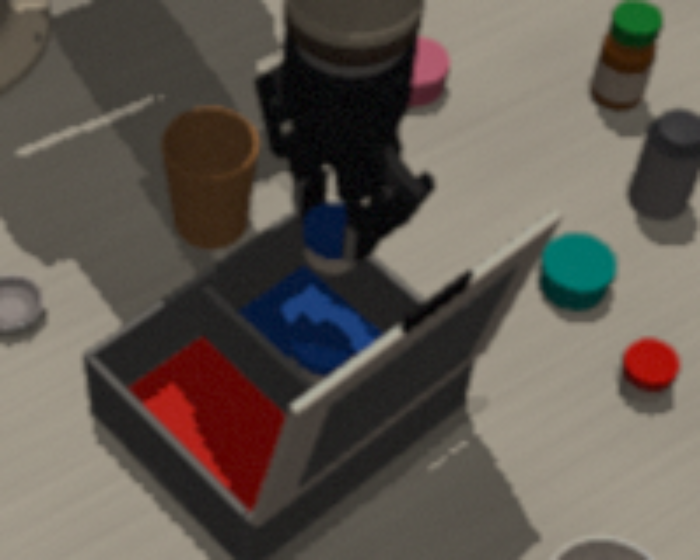

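Blue_small is held upright, its base just below the tips at (330,262), over the blue bay. I'll lower it onto the large pot.

```bash
python3 -m handwheel '0 0 0 2 1.8 40 255;0 0 0 0 0 40 255;0 0 0 0 0 10 255;0 0 0 0 0 0 255;0 0 0 0 0 3 255;0 0 0 0 0 2 255;0 0 0 0 0 0 255'; python3 -c "
from h import *
delta(.4726,.0907,.226)"
```

```text
time: 12.88
eef_pos: [0.4732, 0.0909, 0.2259]
orientation: [2.056, 2.374, 0.001]
force: [-0.6, -0.2, 2.0]
finger_gap: 0.0387
gripper_force: 40.8
G-frame shift [-0.1 -0.6 -0.1] turn(tool) [0.09 0.02 0.01] at [0.4732 0.0909 0.2259] t 12.875 gap 0.03874481578474956 F [-0.6 -0.2  2. ]
```

```bash
python3 -m handwheel '0 0 0 0 0 0 60;0 0 0 0 0 0 60;0 0 0 0 0 0 20;0 0 0 0 0 0 20;0 0 0 0 0 -20 20;0 0 0 0 0 -50 0;0 0 0 0 0 -24 0;0 0 0 -20 0 0 0;0 0 0 -60 0 0 0;0 0 0 -60 0 0 0;0 0 0 -60 0 0 0;0 0 0 -60 0 0 0;0 0 0 -50 20 0 0;0 0 0 -50 40 0 0;0 0 0 -33.5 35 0 0;0 0 0 0 14 0 0;0 0 0 0 0 0 0'; python3 - <<'E'
from h import *
s=imaging.snapshot("top"); P=pts(s); cv2.imwrite("pics/t7.png",cv2.resize(s["img"][120:320,180:420,::-1],None,fx=3,fy=3))
hsv=cv2.cvtColor(s["img"],cv2.COLOR_RGB2HSV)
m=(abs(hsv[...,0].astype(int)-110)<15)&(hsv[...,1]>100)&(P[...,2]>.055)&(P[...,2]<.075)&(P[...,1]>0)&(P[...,0]>.4)&(P[...,1]<.2)
q=P[m]; print(len(q), cv2.minEnclosingCircle(q[:,:2].astype(np.float32)), np.median(q,0))
delta(.637,-.283,.18)
E
```

```text
time: 15.0
eef_pos: [0.6362, -0.282, 0.3184]
orientation: [-2.056, -2.374, 0.0]
force: [-0.6, -0.5, -0.6]
finger_gap: 0.0855
gripper_force: 0.0
237 ((0.4741729497909546, 0.09264851361513138), 0.020274441689252853) [0.47390781 0.09220664 0.06418221]
G-frame shift [ -1.4   1.2 138.6] turn(tool) [-0.05 -0.03  0.03] at [ 0.6356 -0.2818  0.3186] t 15.05 gap 0.08557828530319521 F [ 0.3 -0.4 -0.3]
```

View pics/t7.png

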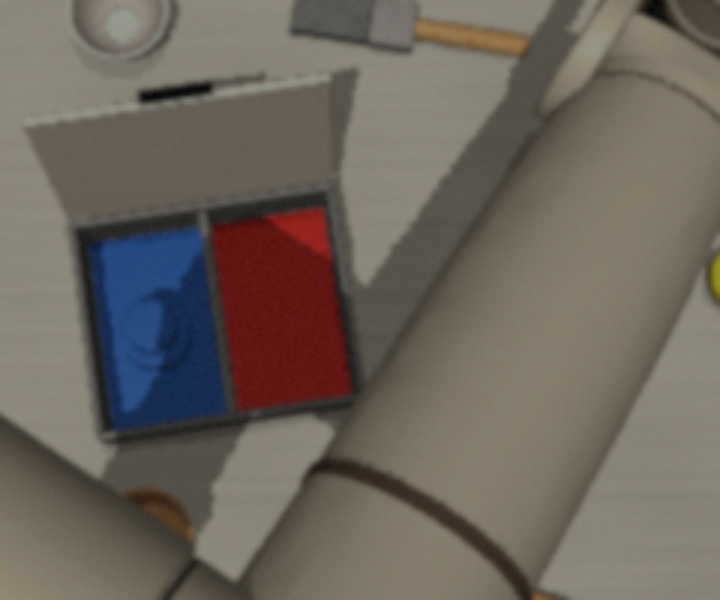

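Blue_small stands centred on blue_large at (155,328), about 2 mm off, with its top at 0.064 m. Now red_large.

```bash
python3 -m handwheel '0 0 0 -1.4 1.2 50 0;0 0 0 0 0 50 0;0 0 0 0 0 38.5 0;0 0 0 0 0 0 0;0 0 0 0 0 0 0;0 0 0 0 0 0 255;0 0 0 0 0 0 255;0 0 0 0 0 0 255;0 0 0 0 0 0 255;0 0 0 0 0 0 255;0 0 0 0 0 0 255;0 0 0 0 0 -40 255;0 0 0 0 0 -40 255;0 0 0 0 0 -40 255;0 0 0 0 0 0 255'; python3 -c "
from h import *
delta(*case(-.01,-.051),.30)"
```

```text
time: 16.92
eef_pos: [0.6383, -0.284, 0.3061]
orientation: [2.051, 2.368, 0.002]
force: [0.8, -0.3, -1.0]
finger_gap: 0.0542
gripper_force: 42.7
G-frame shift [ 294.1 -112.2    6.1] turn(tool) [0.4  0.36 0.01] at [ 0.6383 -0.284   0.3061] t 16.925 gap 0.05420813735199593 F [ 0.8 -0.3 -1. ]
```

```bash
python3 -m handwheel '0 0 0 0 -40 0 255;0 0 0 30 -50 0 255;0 0 0 60 -22 0 255;0 0 0 60 0 0 255;0 0 0 60 0 0 255;0 0 0 50 0 0 255;0 0 0 24 0 0 255;0 0 0 10 0 0 255;0 0 0 0 0 0 255;0 0 0 0 0 0 255;0 0 0 0 0 0 255'; python3 -c "
from h import *
delta(*case(-.01,-.051),.192)"
```

```text
time: 18.3
eef_pos: [0.4852, -0.0103, 0.3007]
orientation: [2.058, 2.373, -0.0]
force: [-0.1, -0.6, -0.0]
finger_gap: 0.0545
gripper_force: 42.9
G-frame shift [  1.4   0.4 108.7] turn(tool) [ 0.    0.01 -0.07] at [ 0.4852 -0.0103  0.3007] t 18.3 gap 0.054520515588854845 F [-0.1 -0.6 -0. ]
```

```bash
python3 -m handwheel '0 0 0 1.4 0 40 255;0 0 0 0 0 40 255;0 0 0 0 0 20 255;0 0 0 0 0 6 255;0 0 0 0 0 2 255;0 0 0 0 0 2 255;0 0 0 0 0 0 255;0 0 0 0 0 0 255'; python3 -c "
from h import *
delta(*case(-.01,-.051),.190)"
```

```text
time: 19.3
eef_pos: [0.4851, -0.0081, 0.1913]
orientation: [2.056, 2.374, 0.001]
force: [-0.3, 0.3, 0.9]
finger_gap: 0.0544
gripper_force: 43.0
G-frame shift [-0.8  0.2  1.3] turn(tool) [0.07 0.03 0.01] at [ 0.4851 -0.0081  0.1913] t 19.3 gap 0.054419460823655084 F [-0.3  0.3  0.9]
```

```bash
python3 -m handwheel '0 0 0 0 0 1.5 255;0 0 0 0 0 0 255;0 0 0 0 0 0 255'
```

```text
time: 19.68
eef_pos: [0.4853, -0.0082, 0.1913]
orientation: [2.056, 2.375, -0.0]
force: [-7.9, 0.5, 17.7]
finger_gap: 0.0546
gripper_force: 44.6
```

```bash
python3 -m handwheel '0 0 0 0 0 -1.5 255;0 0 0 0 0 0 60;0 0 0 0 0 0 60;0 0 0 0 0 0 20;0 0 0 0 0 0 20;0 0 0 0 0 -20 20;0 0 0 0 0 -50 0;0 0 0 0 0 -60 0;0 0 0 40 0 0 0;0 0 0 60 0 0 0;0 0 0 60 0 0 0;0 0 0 60 30 0 0;0 0 0 30 50 0 0;0 0 0 12.4 50 0 0;0 0 0 0 33 0 0;0 0 0 0 0 0 0;0 0 0 0 0 0 0'; python3 - <<'E'
from h import *
s=imaging.snapshot("top"); P=pts(s); cv2.imwrite("pics/t8.png",cv2.resize(s["img"][120:320,130:370,::-1],None,fx=3,fy=3))
hsv=cv2.cvtColor(s["img"],cv2.COLOR_RGB2HSV)
m=((hsv[...,0]<8)|(hsv[...,0]>172))&(hsv[...,1]>100)&(P[...,2]>.027)&(P[...,2]<.05)&(abs(P[...,1])<.1)&(P[...,0]>.4)&(P[...,0]<.57)
q=P[m]; print(len(q), cv2.minEnclosingCircle(q[:,:2].astype(np.float32)), np.median(q,0))
delta(.609,.275,.189)
E
```

```text
time: 21.8
eef_pos: [0.6066, 0.2704, 0.3202]
orientation: [-2.056, -2.374, 0.002]
force: [-0.6, -0.0, -0.2]
finger_gap: 0.0852
gripper_force: 0.0
430 ((0.5048794746398926, -0.020110704004764557), 0.050072066485881805) [ 0.48657048 -0.00723971  0.03630474]
G-frame shift [  4.2   3.2 131.4] turn(tool) [-0.07  0.    0.  ] at [0.6064 0.2704 0.3204] t 21.85 gap 0.08548575772829455 F [-0.6  0.1 -0. ]
```

View pics/t8.png

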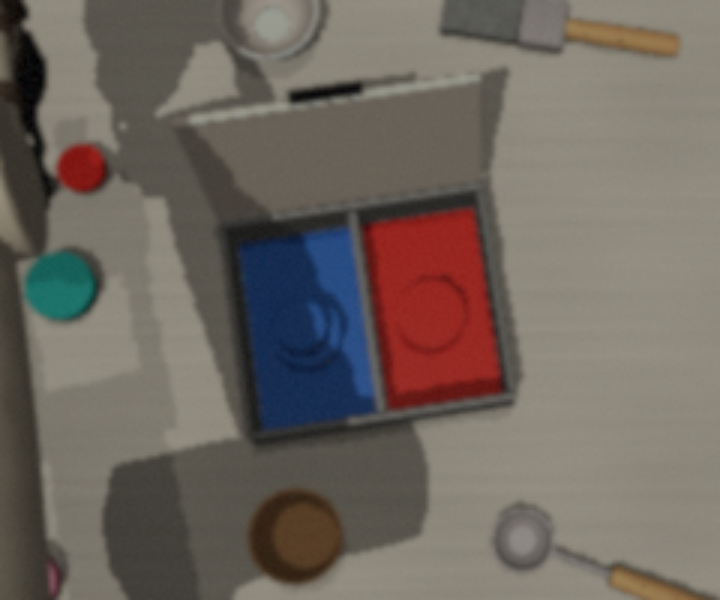

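Red_large sits in the red bay at (432,312), its top at 0.036 m with centre about (0.4866, -0.0072). The blue stack is intact at (308,328), and red_small stands free at (81,167).

```bash
python3 -m handwheel '0 0 0 4 3.2 50 0;0 0 0 0 0 50 0;0 0 0 0 0 31.5 0;0 0 0 0 0 0 0;0 0 0 0 0 0 0;0 0 0 0 0 0 255;0 0 0 0 0 0 255;0 0 0 0 0 0 255;0 0 0 0 0 0 255;0 0 0 0 0 0 255;0 0 0 0 0 0 255;0 0 0 0 0 0 255;0 0 0 0 0 0 255'; python3 -c "
from h import *
delta(.4866,-.0072,.32)"
```

```text
time: 23.48
eef_pos: [0.6104, 0.2751, 0.1906]
orientation: [2.056, 2.374, 0.002]
force: [-0.8, 0.4, 6.2]
finger_gap: 0.0378
gripper_force: 40.2
G-frame shift [-261.8 -162.8 -129.4] turn(tool) [ 0.11 -0.01  0.01] at [0.6104 0.2751 0.1906] t 23.475 gap 0.0377942669052197 F [-0.8  0.4  6.2]
```

```bash
python3 -m handwheel '0 0 0 0 0 -40 255;0 0 0 0 0 -50 255;0 0 0 0 0 -41 255;0 0 0 0 -40 0 255;0 0 0 0 -60 0 255;0 0 0 -40 -45 0 255;0 0 0 -60 -18 0 255;0 0 0 -60 0 0 255;0 0 0 -60 0 0 255;0 0 0 -30 0 0 255;0 0 0 -12 0 0 255;0 0 0 0 0 0 255;0 0 0 0 0 0 255;0 0 0 0 0 0 255'; python3 -c "
from h import *
delta(.4866,-.0072,.2266)"
```

```text
time: 25.22
eef_pos: [0.4857, -0.0064, 0.3201]
orientation: [-2.055, -2.376, -0.0]
force: [0.4, 0.4, -1.1]
finger_gap: 0.0383
gripper_force: 40.5
G-frame shift [-0.9  0.7 93.5] turn(tool) [-0.01 -0.02  0.1 ] at [ 0.4857 -0.0064  0.3201] t 25.225 gap 0.03826388265658159 F [ 0.4  0.4 -1.1]
```

```bash
python3 -m handwheel '0 0 0 -0.9 0.7 40 255;0 0 0 0 0 40 255;0 0 0 0 0 10 255;0 0 0 0 0 0 255;0 0 0 0 0 3 255;0 0 0 0 0 1.5 255;0 0 0 0 0 0 255;0 0 0 0 0 0 255'; python3 -c "
from h import *
delta(.4866,-.0072,.2266)"
```

```text
time: 26.22
eef_pos: [0.4872, -0.0084, 0.2266]
orientation: [2.056, 2.373, 0.001]
force: [0.8, 0.5, 3.8]
finger_gap: 0.038
gripper_force: 40.8
G-frame shift [ 1.3 -0.4 -0. ] turn(tool) [0.1  0.04 0.  ] at [ 0.4872 -0.0084  0.2266] t 26.225 gap 0.037972334896880615 F [0.8 0.5 3.8]
```

```bash
python3 -m handwheel '0 0 0 0 0 -1 255;0 0 0 0 0 0 60;0 0 0 0 0 0 60;0 0 0 0 0 0 20;0 0 0 0 0 0 20;0 0 0 0 0 -20 20;0 0 0 0 0 -50 20;0 0 0 0 0 -60 255;0 0 0 0 0 -60 255;0 0 0 0 0 -60 255;0 0 0 0 0 0 255;0 0 0 0 0 0 255;0 0 0 0 0 0 255'; python3 - <<'E'
from h import *
s=imaging.snapshot("scene"); P=pts(s); cv2.imwrite("pics/s9.png",cv2.resize(s["img"][40:260,220:430,::-1],None,fx=2.7,fy=2.7))
hsv=cv2.cvtColor(s["img"],cv2.COLOR_RGB2HSV)
x,y,z=P[...,0],P[...,1],P[...,2]
m=((hsv[...,0]<8)|(hsv[...,0]>172))&(hsv[...,1]>100)&(z>.058)&(z<.07)&(abs(y)<.1)&(x>.4)&(x<.57)
q=P[m]; print(len(q), len(q)>3 and (cv2.minEnclosingCircle(q[:,:2].astype(np.float32)), np.median(q,0)))
delta(*case(.165,-.051),.48)
E
```

```text
time: 27.85
eef_pos: [0.4864, -0.0082, 0.4746]
orientation: [-2.055, -2.372, 0.003]
force: [0.7, -0.1, 0.3]
finger_gap: -0.0001
gripper_force: 0.0
211 (((0.508758544921875, -0.02316169999539852), 0.04728304594755173), array([ 0.48833248, -0.00971205,  0.06457041]))
G-frame shift [ -0.5 173.9  -5.3] turn(tool) [-0.2  -0.08 -0.  ] at [ 0.4864 -0.0082  0.4747] t 27.9 gap 0.0001263886986296919 F [-0.4  0.1 -0.9]
```

View pics/s9.png

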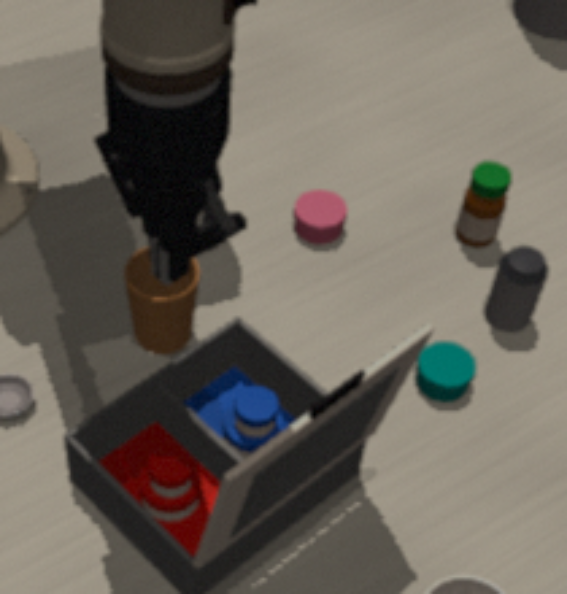

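Both stacks are in the right bays (blue at (255,415), red at (170,490)) and the lid is still open. Next I'll go over the lid with the fingers shut and turn 90° so the knuckles clear the lid edge.

```bash
python3 -m handwheel '0 0 0 0 44 -6 255;0 0 0 0 50 0 255;0 0 0 0 50 0 255;0 0 0 0 30 0 255;0 0 10 0 0 0 255;0 0 10 0 0 0 255;0 0 10 0 0 0 255;0 0 10 0 0 0 255;0 0 10 0 0 0 255;0 0 10 0 0 0 255;0 0 10 0 0 0 255;0 0 10 0 0 0 255;0 0 10 0 0 0 255;0 0 0 0 0 0 255;0 0 0 0 0 0 255'; python3 -c "
from h import *
delta(*case(.165,-.051),.395)"
```

```text
time: 29.78
eef_pos: [0.6589, 0.0166, 0.4818]
orientation: [-3.133, -0.229, 0.002]
force: [-0.7, 0.1, 0.1]
finger_gap: -0.0004
gripper_force: 0.0
G-frame shift [-0.5 -0.4 86.8] turn(tool) [-8.000e-02  4.000e-02 -8.983e+01] at [0.6589 0.0166 0.4818] t 29.775 gap -0.0003741163511484199 F [-0.7  0.1  0.1]
```

```bash
python3 -m handwheel '0 0 0 0 0 42 255;0 0 0 0 0 41 255;0 0 0 0 0 0 255;0 0 0 -20 0 0 255;0 0 0 -16 0 0 255;0 0 0 -12 0 0 255;0 0 0 -12 0 0 255;0 0 0 -12 0 0 255;0 0 0 -12 0 0 255;0 0 0 -12 0 3 255;0 0 0 -12 0 4 255;0 0 0 -12 0 4 255;0 0 0 -12 0 4 255;0 0 0 -8 0 5 255;0 0 0 -8 0 6 255;0 0 0 -8 0 5 255;0 0 0 -8 0 6 255'; python3 - <<'E'
from h import *
s=imaging.snapshot("scene"); cv2.imwrite("pics/s10.png",cv2.resize(s["img"][40:260,220:430,::-1],None,fx=2.7,fy=2.7))
delta(*case(-.028,-.051),.334)
E
```

```text
time: 31.9
eef_pos: [0.4961, -0.0069, 0.3623]
orientation: [3.133, 0.225, -0.0]
force: [-0.1, -0.2, 0.8]
finger_gap: 0.0001
gripper_force: 0.4
G-frame shift [ -0.6 -28.1  27.3] turn(tool) [-1.400e-01  8.000e-02 -8.999e+01] at [ 0.4952 -0.0069  0.3613] t 31.95 gap 6.103395681302972e-05 F [ 0.3 -0.3 -0.4]
```

View pics/s10.png

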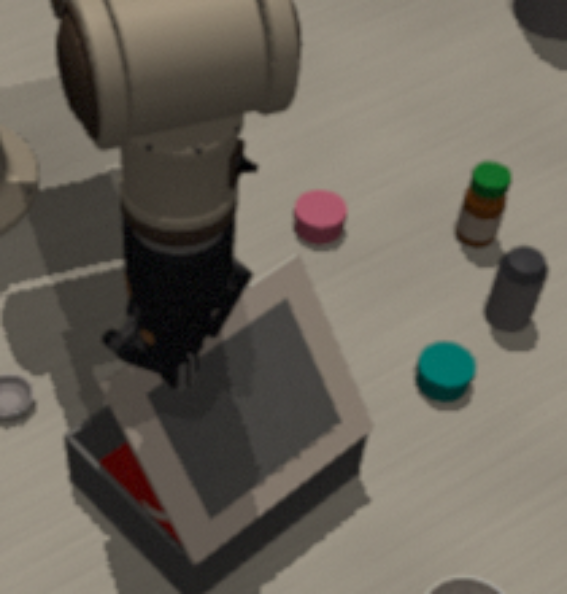

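The lid, its panel around (250,420), is now about half closed, with the tips at (185,375) on its outer face. I'll carry on along the arc.

```bash
python3 -m handwheel '0 0 0 -7 0 7 255;0 0 0 -7 0 7 255;0 0 0 -7 0 7 255;0 0 0 -7 0 7 255;0 0 0 -5 0 9 255;0 0 0 -4 0 9 255;0 0 0 -4 0 9 255;0 0 0 -4 0 9 255;0 0 0 -2 0 9 255;0 0 0 -2 0 9 255;0 0 0 -2 0 8 255;0 0 0 -1 0 6 255;0 0 0 0 0 0 255;0 0 0 0 0 0 255'; python3 - <<'E'
from h import *
s=imaging.snapshot("scene"); P=pts(s)
x,y,z=P[...,0],P[...,1],P[...,2]
d=np.stack([x,y],-1)-C0; c,sn=np.cos(YAW),np.sin(YAW); X=c*d[...,0]+sn*d[...,1]; Y=-sn*d[...,0]+c*d[...,1]
for a in(-.07,-.04,0,.04,.07):
    m=(abs(X-a)<.008)&(abs(Y-.06)<.03)&(z>.04)&(z<.2); print(a,m.sum(),np.median(z[m]).round(4))
delta(*case(-.052,-.051),.26)
E
```

```text
time: 33.7
eef_pos: [0.4452, -0.0143, 0.2669]
orientation: [3.133, 0.225, 0.0]
force: [-0.3, 0.7, -0.1]
finger_gap: -0.0002
gripper_force: 0.0
-0.07 129 0.0943
-0.04 134 0.0921
0 134 0.0888
0.04 142 0.0854
0.07 151 0.0816
G-frame shift [-0.4 -1.6  7. ] turn(tool) [ 3.e-02 -1.e-02 -9.e+01] at [ 0.4453 -0.0143  0.267 ] t 33.75 gap -0.00031190500278839334 F [ 0.3 -0.2 -0.1]
```

```bash
python3 -m handwheel '0 0 0 0 0 6 255;0 0 0 0 0 5 255;0 0 0 0 0 2 255;0 0 0 0 0 1 255;0 0 0 0 0 0 255;0 0 0 0 0 0 255'; python3 -m handwheel '0 0 0 0 0 1.5 255;0 0 0 0 0 0 255'
```

```text
time: 34.5
eef_pos: [0.445, -0.0142, 0.2529]
orientation: [-3.133, -0.225, 0.001]
force: [-3.0, 0.2, 5.7]
finger_gap: 0.0002
gripper_force: 2.7
time: 34.75
eef_pos: [0.4452, -0.0142, 0.2527]
orientation: [-3.133, -0.225, 0.002]
force: [-8.9, 1.3, 17.9]
finger_gap: -0.0002
gripper_force: 8.9
```

Force rises against a hard stop, so the lid is seated. I'll retract and check.

```bash
python3 -m handwheel '0 0 0 0 0 -20 255;0 0 0 0 0 -50 255;0 0 0 0 0 -60 255;0 0 0 0 0 -40 255;0 0 0 0 0 0 255;0 0 0 0 0 0 255'; python3 - <<'E'
from h import *
s=imaging.snapshot("scene"); P=pts(s); save(s,"s11.png")
x,y,z=P[...,0],P[...,1],P[...,2]
d=np.stack([x,y],-1)-C0; c,sn=np.cos(YAW),np.sin(YAW); X=c*d[...,0]+sn*d[...,1]; Y=-sn*d[...,0]+c*d[...,1]
for a in(-.07,-.04,0,.04,.07):
    m=(abs(X-a)<.008)&(abs(Y-.06)<.03)&(z>.04)&(z<.2); print(a,m.sum(),np.median(z[m]).round(4))
print(bot.state()["eef_pos"])
E
```

```text
time: 35.5
eef_pos: [0.4449, -0.0141, 0.4201]
orientation: [-3.133, -0.225, 0.002]
force: [0.6, -0.5, -0.8]
finger_gap: -0.0003
gripper_force: 0.0
-0.07 115 0.0803
-0.04 125 0.0816
0 125 0.0814
0.04 138 0.0817
0.07 148 0.08
[ 0.44475329 -0.01413276  0.41945901]
```

View pics/s11.png

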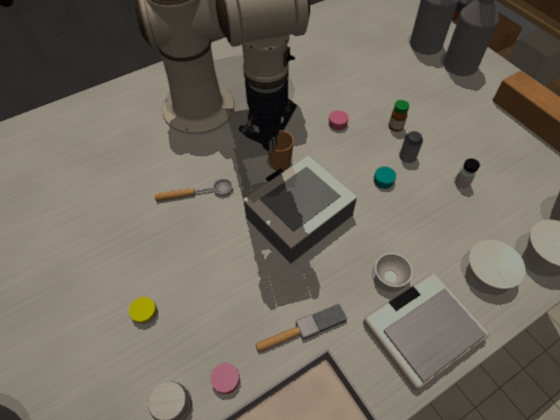

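The lid at (300,200) is flat and closed, with its top measured level at 0.08 m. The yellow pot at (142,310) and the look-alikes are where they started.

```bash
python3 -c "
from cell import order
print(order.finish_job())"
```

```text
the job is handed in; nothing more can be done
None
```

All four pots are packed, blue on the blue floor and red on the red, each small pot on its large one; the lid is fully closed, the yellow pot and look-alikes were left alone, and the job was handed in at about 36 s of the 144 s allowed.

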